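# Set up the letter folder and hold its drive key in mesh

## Task

Set up the desktop letter folder for hand drive: first turn its stop knob until the pointer points into the notch of the notched rider on the scale, leaving the drive key parked meanwhile. Then take the drive key out of its parking block, turn it so that its four splines mesh with the cross-shaped drive socket, and push it straight down fully home, collar on the socket, against the spring. The spring would lift the key again, so finish while still gripping it and pressing it home; leave the pointer on the notch and do not disturb the other things on the desk.

Things in the scene. Friction and masses are not known exactly. Their poses are not given: they have to be found in the camera images.
- stop_knob_grip (a point): The stop knob: bar grip across a round knob of 44 mm diameter on the folder's deck, at the right of the folder. This point lies on the knob's vertical axis at the height to grip (37 mm above the deck, 7 mm below the bar's top); bar 42 x 14 x 32 mm; the bar lies along this point's x (which turns with the knob), so close the fingers along its y.
- stop_knob (a joint): Turn of the stop knob, rad, 0 to 2.4, growing clockwise seen from above. Geared to the pointer: each radian clockwise moves the pointer 25 mm along the folder's +y (robot's left), each radian back 25 mm to the right. Stays where left (friction 0.06 N m). Starts between 1.04 and 1.36; the notch needs at most 1.25 rad of turn, either way.
- pointer_tip (a point): Tip of the dark steel pointer, a blade 3 mm wide that slides along the scale between it and the knob, stopping short of the riders, in front of the knob. Axes are those of the folder: y along the scale.
- notch (a point): Middle of the notch in the notched rider, a black block 22 mm wide on the scale strip, seen from above a U open towards the knob; notch 10 mm wide along the scale. The pointer points into it when pointer tip and this point agree along this point's y (along the scale, to the robot's left) within 3.5 mm. Fixed; it may be left or right of the pointer.
- plain_rider: The other rider on the scale: a plain black block 22 x 23 x 9 mm without a notch. Not to be used. Fixed.
- socket_mouth (a point): Centre of the mouth of the drive socket, 83 mm above the desk: steel bush 32 mm square in a round boss 57 mm wide, left on the folder. z up; arms of its cross-shaped slot lie along this point's x and y: 10 mm wide, 27 mm end to end, 35 mm deep, edges rounded 2 mm. The bush turns only stiffly (0.4 N m), so turn the key to fit it, any quarter turn.
- plunger: Brass spring plunger, 7 mm thick, in the middle of the drive socket; its top stands 12 mm below the mouth (22 mm above the plunger's origin, which is at its foot). It pushes the key up with 4 N when first touched and 9.6 N when the key is home, enough to lift a released key.
- key_centre (a point): Drive key, loose, about 100 g, 68 mm tall, upright in the parking block at first; this point is on its axis 34 mm above its foot. Top part: black bar grip, 36 mm long along the key's x, 20 mm thick along its y, from 32 to 68 mm above the foot. Below it a round collar, 44 mm wide, 26 to 32 mm above the foot. Grasp from above across the 20 mm; fingertips on the collar can push it down.
- key_foot (a point): Foot (lower end) of the key on its axis; z up along the key. Stem: a steel cross 26 mm long, four splines along the key's x and y, 5.5 mm wide, 22 mm tip to tip; the lowest 6 mm are a lead-in, 3.5 mm wide, 19 mm tip to tip. Home in the socket, the collar lies on the bush and the foot is 26 mm below the socket mouth.
- parking_block: Aluminium block 62 x 62 x 36 mm, fixed, with a round hole 30 mm wide and 31 mm deep in which the key's stem stands, its collar resting on the block's top. Origin at the centre of its underside.
- rubber_stamp: Bystander: wooden stamp, 29 x 55 x 73 mm, loose; leave it. Origin under its centre.
- tape_roll: Bystander: roll of brown tape, 94 x 92 x 48 mm, loose; leave it. Origin under its centre.
- usb_adapter: Bystander: USB adapter, 86 x 22 x 15 mm, loose; leave it. Origin under its centre.
- drive_key: The drive key as a whole, described under its centre point; origin at its foot.
Things that resemble listed ones, but are neither listed nor needed, are in the scene too. There is more than one size of the drive_key; the job needs the smallest. Several things have the shape of the parking_block; the one meant has the colours described above.

How it is judged:
On the way, in this order (a step that is already met when the one before it is completed fails the run):
1. the pointer points into the notch of the notched rider while the key is still parked (y of pointer_tip in the frame of notch between -0.0035 and 0.0035 m and distance between key_foot and parking_block below 0.03 m), for 0.3 s.
2. the key is lifted clear of its parking block (distance between key_foot and parking_block above 0.045 m), for 0.1 s.
At the end, for the whole second after the job is handed in: The key's foot is at least 23 mm below the socket mouth (home is 26 mm), within 4 mm of the socket's axis and upright within 0.08 rad, the spring plunger pushing on it with over 5 N and the fingers gripping it (over 2 N); the pointer tip is within 3.5 mm of the notch's middle along the scale (y of pointer_tip in the frame of notch between -0.0035 and 0.0035 m and z of key_foot in the frame of socket_mouth below -0.023 m and horizontal distance between key_foot and socket_mouth below 0.004 m and angle between key_foot's own z axis and vertical below 0.08 rad and contact force between drive_key and plunger above 5 N and contact force between the fingers and drive_key above 2 N); the arm keeps its last pose, push and grip.
It fails at once if the wooden stamp is shifted by more than 30 mm (distance of rubber_stamp from where it was at the start of the episode above 0.03 m).
It fails at once if the roll of tape is shifted by more than 30 mm (distance of tape_roll from where it was at the start of the episode above 0.03 m).
It fails at once if the USB adapter is shifted by more than 30 mm (distance of usb_adapter from where it was at the start of the episode above 0.03 m).
It also fails if it takes over 51 s, if anything falls off the work surface, if the arm or the gripper's body presses on something with over 40 N, if the wrist force passes 120 N, or if a joint passes its speed limit or range.

## Robot

A 6-joint arm with a two-finger parallel gripper is mounted at the origin on a cart in front of the work surface, level with it; the furniture and walls round the work are solid. World frame = base frame: x ahead of the robot, y to its left, z up, the work surface at z = 0. Lengths are in m, angles in rad, forces in N, time in s.
With the tool pointing down it reaches from about 0.375 to 0.975 m from the base axis. Payload 3.8 kg.
Tool frame: the origin (TCP) lies midway between the tips of the shut fingers; the grasp point (between the pads) lies 19 mm behind it; z points along the fingers, y is the line along which they close (so a half turn about z gives the same grasp; the last joint's range is limited). The gripper opens to 85 mm and grips with 20 to 120 N. Pads are 22 mm wide; open, the fingers measure 114 mm over their backs; the gripper's body (76 mm by 85 mm) begins 54 mm behind the grasp point. The pads swing forward as they close: fully open they stand 13 mm farther back than shut.
Start: joints at [-1.284, 0.264, 1.604, -0, 1.274, -0.037], TCP at [0.215, -0.64, 0.206] pointing down, gripper open.
Joint ranges: [-2.63, 2.63], [-0.94, 2.18], [0.31, 2.57], [-1.31, 4.45], [0, 2.66], [-2.55, 2.55]. Speed limits (rad/s): [2.57, 2.57, 3.14, 3.14, 3.14, 3.14].

## Interface

Orientations are given as a rotation vector (axis times angle).
In Python, from workcell import bot gives the robot as it stands.
- The arm moves only by the tool servo_tool, never from a script. Its argument "series" is a list of rows, each a list of 7 numbers: the shift along the world's x, y, z in units of 0.15 m (1.0 is 0.15 m), then the turn, a rotation vector about the world's x, y, z in units of 180 degrees (1.0 is 180 degrees), then the closure, from 0 (fully open) to 1 (shut). A call has 1 to 20 rows; each row is the pose to reach, as a shift and turn from the pose commanded when the call began, turning the shorter way round; what a row does not reach only later rows make up. A row lasts 1/10 s, in which the tool goes at most 50 mm and 8.59 degrees, less where a joint would pass 70% of its speed; a pose out of reach is approached as far as the arm can. A call with a number of a shift or a turn outside -1 to 1 is refused whole. A call with a gripper value outside its range is refused whole. The fingers move at their own pace and stop on an object; "newtons" is the grip in N (left out, the last holds). Time passes only in rows, so rows that repeat a pose let the fingers close. It gives the time, the measured TCP pose, the force, the opening and the grip force at its end, in the units of the state.
- bot.read_state(): the state, without advancing time (a new reading comes with each control period).
- bot.read_camera(name): name is "scene" or "top"; returns the picture (480x640x3 uint8, red, green, blue); there is no depth.
- bot.camera_info(name): a dict with "vertical_fov" (degrees; the focal length in pixels is half the picture's height over the tangent of half this angle, whatever the lens; pixels are square), "cx", "cy" (the principal point, pixels), "dist" ([k1, k2, p1, p2, k3] as OpenCV has them; the pictures are not rectified), "R" (3x3) and "t" (3): a world point X has camera coordinates R X + t. Camera axes: x right, y down, z forward; pixel columns grow to the right and rows downward; lengths in m; the calibration is good to about 2 mm. A picture is of the moment at which its call begins. camera_info takes no time and is no camera call.
- bot.finish_job(): hands the job in; it is judged then, once.
Trained networks look in the newest picture that a camera, given by its name, has taken for a name from the list of things; names that differ only in an ending like _2 or _b are one class to them, and where a whole thing is asked for, a point or a joint stands for the part that bears it (a point fixed in the world has none). Each returns a list of dicts, best first, with "score" (0 to 1); they miss things now and then, are a little off and sometimes report something else, mostly with a low value. They report only what shows in the picture. A call takes as long as a camera call. They do not tell look-alikes from the thing itself.
- bot.recognise(target, camera): "box" ([left, top, right, bottom] as shares, 0 to 1, of the picture: columns of its width, rows of its height, round what is visible of it).
- bot.trace(target, camera): "mask" (480x640 bool, what is visible of it) and "box" ([left, top, right, bottom] as shares, 0 to 1, of the picture: columns of its width, rows of its height, round what is visible of it).
- bot.mark_of(target, camera): "at" ([row, column] as shares, 0 to 1, of the picture: columns of its width, rows of its height: a listed point, or the origin of a listed thing).
The state is a dict: "time": time; "q": joint angles; "joint_vel": joint speeds; "joint_torque": joint torques, N m; "tool_pos": TCP position; "tcp_rot": TCP orientation; "wrist_force": force on the tool from outside, world axes, zero at the start; "torque": the same for the moment, N m; "width": opening from 0.0 (shut) to 1.0 (fully open); "grip_force": force on a finger pad.
Only numpy, scipy, OpenCV 4.12 (cv2) and the standard library are available. Lean on these libraries where they do the work, as an engineer would, in place of code of your own. Each camera call takes 0.05 s, during which the arm holds its last target. There are 200 camera calls.

## Working session

There is one attempt and no reset: what is moved stays moved. The work goes in short steps, Python scripts to look and compute and a tool call to move; the robot and the scene stay as the last step left them, time stands still between calls to the robot, and variables do not carry over. Pictures are saved under pics/ and viewed, at most 10 in all, crops included, and the job is handed in when it is done.

Besides the shell and the picture viewer there is one more tool, called after "Request:" in YAML: its name, and indented under it one key for each argument. servo_tool: Moves the arm, as the interface text tells. Shifts and turns lie within -1 to 1; 1 stands for 0.15 m of shift or 180 degrees of turn. Its arguments: {"type":"object","properties":{"series":{"type":"array","items":{"type":"array","items":{"type":"number"}}},"newtons":{"type":"number"}},"required":["series"]}

```bash
mkdir -p pics; ls; cat > h.py <<'E'
import numpy as np, cv2
from workcell import bot
def cam(n):
    c=bot.camera_info(n); f=240/np.tan(np.radians(c["vertical_fov"])/2)
    K=np.array([[f,0,c["cx"]],[0,f,c["cy"]],[0,0,1.]])
    return K,np.array(c["dist"],float),np.array(c["R"]),np.array(c["t"])
def proj(n,X):
    K,d,R,t=cam(n); return cv2.projectPoints(np.array(X,float).reshape(-1,3),cv2.Rodrigues(R)[0],t,K,d)[0].reshape(-1,2)
def onz(n,uv,z):
    K,d,R,t=cam(n); p=cv2.undistortPoints(np.array(uv,float).reshape(-1,1,2),K,d).reshape(-1,2)
    r=np.c_[p,np.ones(len(p))]@R; o=-R.T@t
    return o+r*((z-o[2])/r[:,2])[:,None]
def px(at): return np.array([at[1]*640,at[0]*480])
E
python3 - <<'E'
from h import *
for n in("scene","top"):
    im=bot.read_camera(n); cv2.imwrite(f"pics/{n}0.png",im[:,:,::-1])
    K,d,R,t=cam(n); print(n,K[0,0],d,(-R.T@t).round(3))
    for k in("stop_knob_grip","pointer_tip","notch","plain_rider","socket_mouth","key_centre","key_foot","parking_block"):
        print(k,[(px(r["at"]).round(1).tolist(),round(r["score"],2)) for r in bot.mark_of(k,n)])
print(bot.read_state()["time"])
E
```

```text
pics
scene 535.0536856102954 [-0.04136602  0.          0.          0.          0.        ] [-0.344  0.417  0.666]
stop_knob_grip [([248.3, 254.4], 0.6)]
pointer_tip [([263.5, 283.5], 0.58)]
notch [([255.1, 287.2], 0.62)]
plain_rider [([275.3, 280.8], 0.42)]
socket_mouth [([179.2, 278.8], 0.65)]
key_centre []
key_foot []
parking_block [([322.6, 258.6], 0.82)]
top 548.6522326153995 [-0.0358327  0.         0.         0.         0.       ] [ 0.388 -0.066  1.116]
stop_knob_grip [([251.2, 236.5], 0.83)]
pointer_tip [([250.2, 272.8], 0.52)]
notch [([241.3, 279.0], 0.44)]
plain_rider [([262.9, 276.3], 0.65)]
socket_mouth [([164.7, 246.1], 0.58)]
key_centre [([372.2, 284.7], 0.89), ([409.4, 249.9], 0.85), ([408.5, 297.4], 0.57), ([377.2, 172.8], 0.19)]
key_foot [([404.8, 253.9], 0.67), ([265.2, 277.5], 0.32)]
parking_block [([349.4, 233.0], 0.77), ([407.2, 253.0], 0.66)]
0.9
```

View pics/top0.png

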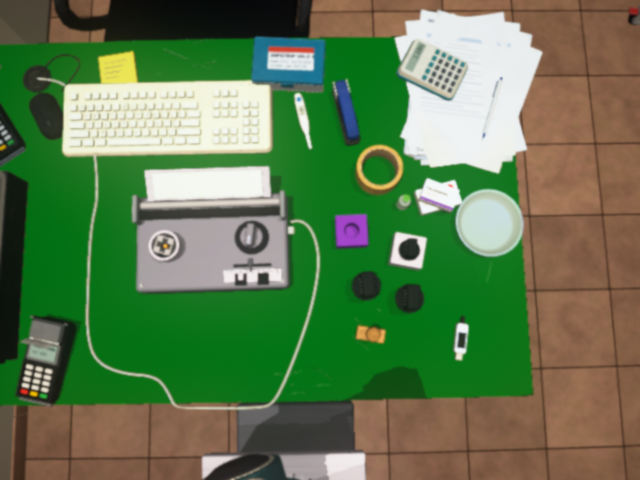

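View pics/scene0.png

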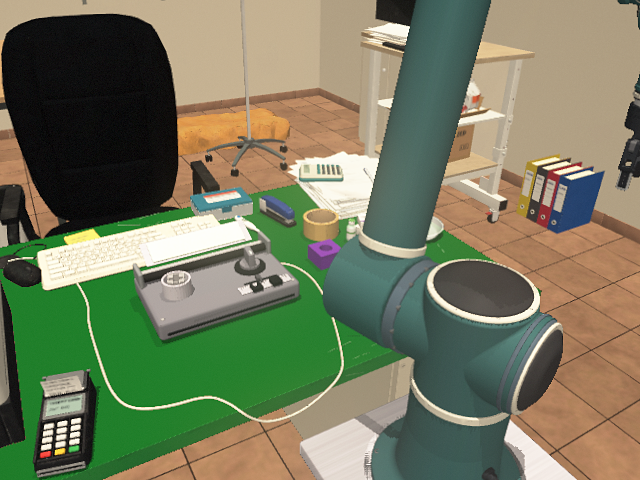

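The top view shows the folder at about (212,245), with the socket at (164,245), the knob at (251,236), the U-shaped rider at (241,279) and the plain one at (263,278). Key candidates are (409,249) in the white/aluminium block, and (366,286) and (409,297) standing on the desk. Block candidates are purple (351,231) and aluminium (408,251). By the description I choose the key in the aluminium block, and check it in one crop.

```bash
python3 - <<'E'
from h import *
im=cv2.imread("pics/top0.png")
a=cv2.resize(im[205:305,130:300],None,fx=4.5,fy=3.0*1.0,interpolation=3) if 0 else cv2.resize(im[210:300,140:300],(640,360),interpolation=cv2.INTER_CUBIC)
b=cv2.resize(im[225:325,340:440],(240,240)) 
a=cv2.resize(im[215:295,225:305],(400,400),interpolation=cv2.INTER_CUBIC)
b=cv2.resize(im[232:312,345:425][:, :],(400,400),interpolation=cv2.INTER_CUBIC)
cv2.imwrite("pics/crop0.png",np.hstack([a,b]))
z=lambda uv,h: onz("top",[uv],h)[0].round(4)
# deck height estimate: triangulate
def tri(u1,u2):
    A=[]
    for n,u in(("top",u1),("scene",u2)):
        K,d,R,t=cam(n);p=cv2.undistortPoints(np.array(u,float).reshape(1,1,2),K,d).ravel()
        P=np.c_[R,t];A+= [p[0]*P[2]-P[0],p[1]*P[2]-P[1]]
    s=np.linalg.svd(A)[2][-1];return (s[:3]/s[3]).round(4)
print("knob",tri([251.2,236.5],[248.3,254.4]));print("tip",tri([250.2,272.8],[263.5,283.5]))
print("notch",tri([241.3,279],[255.1,287.2]));print("sock",tri([164.7,246.1],[179.2,278.8]),z([164.7,246.1],.083))
print("key",z([409.4,249.9],.039),"foot",z([404.8,253.9],.005),"block",z([407.2,253],0))
for k in("drive_key","stop_knob_grip","rubber_stamp","tape_roll","usb_adapter"):
    for r in bot.trace(k,"top"): 
        c,s,an=cv2.minAreaRect(np.argwhere(r["mask"])[:,::-1].astype(np.float32)); print(k,r["score"],np.round(c,1),np.round(s,1),round(an,1))
E
```

```text
knob [0.5698 0.0558 0.0808]
tip [0.5013 0.0577 0.0485]
notch [0.4908 0.0775 0.0516]
sock [0.5518 0.2167 0.0811] [0.5531 0.2192 0.083 ]
key [ 0.5436 -0.2551  0.039 ] foot [ 0.5404 -0.2512  0.005 ] block [ 0.5429 -0.2571  0.    ]
drive_key 0.84 [365.  285.5] [29. 28.] 90.0
drive_key 0.83 [408.5 249. ] [22. 21.] 90.0
drive_key 0.58 [409. 298.] [28. 28.] 90.0
stop_knob_grip 0.96 [250.4 236.5] [21.5 21.5] 39.8
rubber_stamp 0.89 [370.  333.8] [28.2 14.3] 7.1
tape_roll 0.59 [378. 170.] [48. 46.] 90.0
```

View pics/crop0.png

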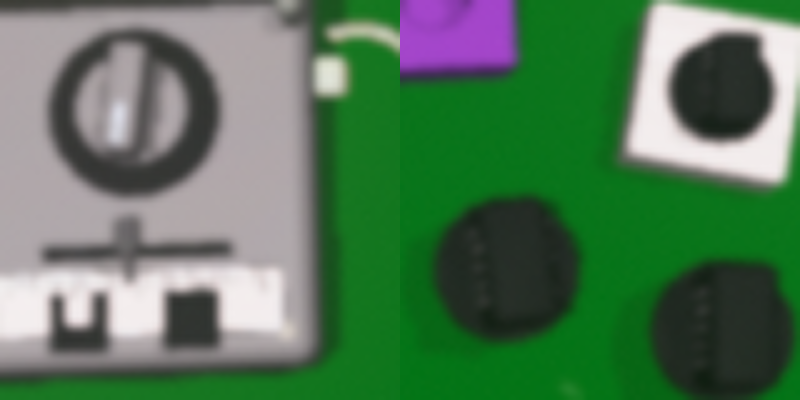

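The crop confirms the choice. The key in the whitish (aluminium) block is clearly the smallest, about 22 px against 29 px. The notched rider is at (241,279), left of the pointer tip (251,271), and the knob bar is nearly vertical at about 5° clockwise.

```bash
python3 - <<'E'
from h import *
from scipy.spatial.transform import Rotation as Ro
s=bot.read_state(); print(s["time"],s["tool_pos"],Ro.from_rotvec(s["tcp_rot"]).as_matrix().round(3),s["q"],s["width"])
o=lambda u,z: onz("top",[u],z)[0].round(4)
print("ring",o([251.8,237.4],.046),o([251.8,237.4],.05)); print("grip",o([251.2,236.5],.083))
a,b=o([234,265.6],.046),o([271,264.4],.046); print("slot",a,b,np.degrees(np.arctan2(*(a-b)[:2])))
n,t=o([240.8,279],.052),o([251,270],.05); print("notch,tip",n,t)
# bar yaw
p=onz("top",[[225+132/5,215+42/5],[225+122/5,215+150/5]],.085); d=p[0]-p[1]; print("bar",np.degrees(np.arctan2(d[1],d[0])),np.linalg.norm(d))
E
```

```text
1.15 [ 0.21474635 -0.639914    0.20607784] [[ 0.948  0.318 -0.   ]
 [ 0.318 -0.948  0.   ]
 [-0.    -0.    -1.   ]] [-1.28390076e+00  2.63895976e-01  1.60400850e+00 -3.17400789e-05
  1.27371058e+00 -3.69041143e-02] 1.0000928749256253
ring [0.5733 0.0572 0.046 ] [0.5726 0.0568 0.05  ]
grip [0.5686 0.0541 0.083 ]
slot [0.5177 0.0922 0.046 ] [0.5188 0.0196 0.046 ] -0.8680514497455346
notch,tip [0.4905 0.078  0.052 ] [0.508  0.0584 0.05  ]
bar -5.2008501511188685 0.041952365036501606
```

Request:
servo_tool:
  series:
    - [1,1,0.1,0,0,0.238,0.4]
    - [1,1,0.1,0,0,0.238,0.4]
    - [1,1,0.1,0,0,0.238,0.4]
    - [1,1,0.1,0,0,0.238,0.4]
    - [1,1,0.1,0,0,0.238,0.4]
  newtons: 30

```text
time: 1.65
tool_pos: [0.3681, -0.4865, 0.2219]
tcp_rot: [2.693, 1.617, 0.003]
wrist_force: [-0.5, 0.4, -0.4]
width: 0.597
grip_force: 0.0
```

Request:
servo_tool:
  series:
    - [1,1,0,0,0,0.238,0.4]
    - [1,1,0,0,0,0.238,0.4]
    - [1,1,0,0,0,0.238,0.4]
    - [1,1,0,0,0,0.238,0.4]
    - [1,1,0,0,0,0.238,0.4]

```text
time: 2.15
tool_pos: [0.518, -0.336, 0.2213]
tcp_rot: [1.916, 2.489, 0.003]
wrist_force: [0.2, -1.0, -0.1]
width: 0.599
grip_force: 0.0
```

Request:
servo_tool:
  series:
    - [0.2,1,0,0,0,0.19,0.4]
    - [0.2,1,0,0,0,0.19,0.4]
    - [0.2,1,0,0,0,0.19,0.4]
    - [0.2,1,0,0,0,0.19,0.4]

```text
time: 2.55
tool_pos: [0.5456, -0.1844, 0.2212]
tcp_rot: [-1.098, -2.943, -0.004]
wrist_force: [-0.5, -1.1, -0.3]
width: 0.603
grip_force: 0.0
```

Request:
servo_tool:
  series:
    - [0.17,1,0,0,0,0.19,0.4]
    - [0.17,1,0,0,0,0.19,0.4]
    - [0.17,1,0,0,0,0.19,0.4]
    - [0.17,1,0,0,0,0.19,0.4]

```text
time: 2.95
tool_pos: [0.5708, -0.0343, 0.2213]
tcp_rot: [0.184, 3.136, 0.004]
wrist_force: [-1.0, -1.3, -0.2]
width: 0.6
grip_force: 0.0
```

Request:
servo_tool:
  series:
    - [0.007,0.637,0,0,0,0.012,0.4]
    - [0.007,0.637,0,0,0,0.012,0.4]
    - [0.007,0.637,0,0,0,0.012,0.4]
    - [0.007,0.637,0,0,0,0.012,0.4]

```text
time: 3.35
tool_pos: [0.5712, 0.0566, 0.2212]
tcp_rot: [0.138, 3.138, -0.001]
wrist_force: [0.1, -0.3, -0.2]
width: 0.599
grip_force: 0.0
```

```bash
python3 - <<'E'
from h import *
from scipy.spatial.transform import Rotation as Ro
s=bot.read_state(); M=Ro.from_rotvec(s["tcp_rot"]).as_matrix();print(s["time"],s["tool_pos"],np.degrees(np.arctan2(M[1,0],M[0,0])),M[2,2],s["q"],s["width"])
im=bot.read_camera("scene"); K=im[200:350,140:380]
t=bot.read_camera("top")
cv2.imwrite("pics/c1.png",np.vstack([cv2.resize(K,(480,300)),cv2.resize(t[210:330,330:450],(480,480))[:300]])[:,:,::-1])
for r in bot.mark_of("pointer_tip","scene")+bot.mark_of("notch","scene")+bot.mark_of("stop_knob_grip","scene"): print(px(r["at"]),r["score"])
E
```

```text
3.35 [0.57122343 0.05656021 0.22115708] 174.94652026691986 -0.9999998502374122 [ 5.56524500e-02  6.44154464e-02  1.80641806e+00 -5.64054626e-04
  1.27066339e+00 -1.42677724e+00] 0.5994420135092556
[264.704 282.384] 0.41
[257.088 281.616] 0.64
[248.384 254.496] 0.88
```

Request:
servo_tool:
  series:
    - [0,0,-0.3,0,0,0,0.4]
    - [0,0,-0.6,0,0,0,0.4]
    - [0,0,-0.8,0,0,0,0.4]
    - [0,0,-0.9,0,0,0,0.4]

```text
time: 4.0
tool_pos: [0.5686, 0.0543, 0.0824]
tcp_rot: [-0.145, -3.133, 0.001]
wrist_force: [-0.1, -0.4, -0.1]
width: 0.604
grip_force: 0.0
```

Request:
servo_tool:
  series:
    - [0,0,-0.08,0,0,0,0.4]
    - [0,0,-0.13,0,0,0,0.4]
    - [0,0,-0.13,0,0,0,0.4]

```text
time: 4.3
tool_pos: [0.5717, 0.0554, 0.0667]
tcp_rot: [0.143, 3.138, 0.0]
wrist_force: [0.0, 0.3, -0.2]
width: 0.603
grip_force: 0.0
```

Request:
servo_tool:
  series:
    - [0,0,0,0,0,0,0.7]
    - [0,0,0,0,0,0,0.8]
    - [0,0,0,0,0,0,0.9]
    - [0,0,0,0,0,0,1]
    - [0,0,0,0,0,0,1]
    - [0,0,0,0,0,0,1]
  newtons: 25

```text
time: 4.9
tool_pos: [0.5715, 0.0557, 0.0669]
tcp_rot: [0.143, 3.138, 0.0]
wrist_force: [0.4, -0.3, 1.7]
width: 0.002
grip_force: 0.7
```

```bash
python3 - <<'E'
from h import *
im=bot.read_camera("scene"); t=bot.read_camera("top")
cv2.imwrite("pics/c2.png",np.hstack([cv2.resize(im[210:330,180:300],(400,400),interpolation=2),cv2.resize(t[180:300,190:310],(400,400),interpolation=2)])[:,:,::-1])
print(proj("scene",[.5715,.0557,.067]),proj("top",[.5715,.0557,.067]))
s=bot.read_state();print(s["width"],s["wrist_force"],s["grip_force"])
E
```

```text
[[249.09068109 259.67869122]] [[251.33993943 236.46007122]]
-0.003955083319486433 [-0.2947022   0.26719322  1.40281256] 0.933672459796071
```

View pics/c2.png

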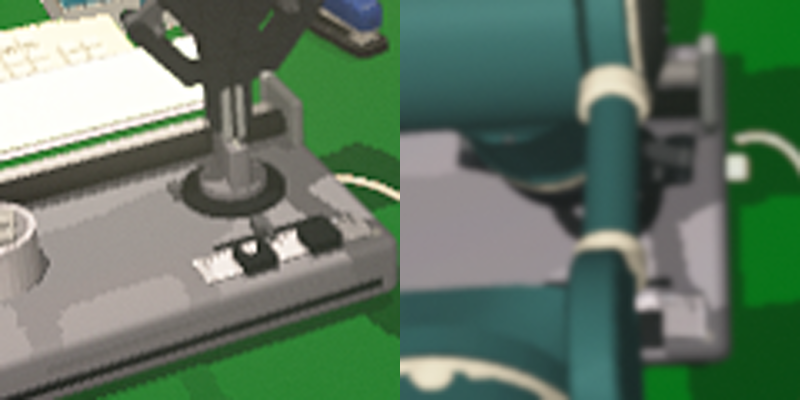

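```bash
python3 - <<'E'
from h import *
for x in (.5715,.5505):
  for z in (.067,.075,.082,.09): print(x,z,proj("scene",[x,.0565,z]).round(1)[0])
im=bot.read_camera("scene")
cv2.imwrite("pics/c3.png",cv2.resize(im[225:290,215:295],(800,650),interpolation=cv2.INTER_CUBIC)[:600,:,::-1])
E
```

```text
0.5715 0.067 [248.7 259.8]
0.5715 0.075 [248.6 256.6]
0.5715 0.082 [248.4 253.8]
0.5715 0.09 [248.2 250.5]
0.5505 0.067 [252.7 264.4]
0.5505 0.075 [252.5 261.1]
0.5505 0.082 [252.4 258.3]
0.5505 0.09 [252.2 255. ]
```

View pics/c3.png

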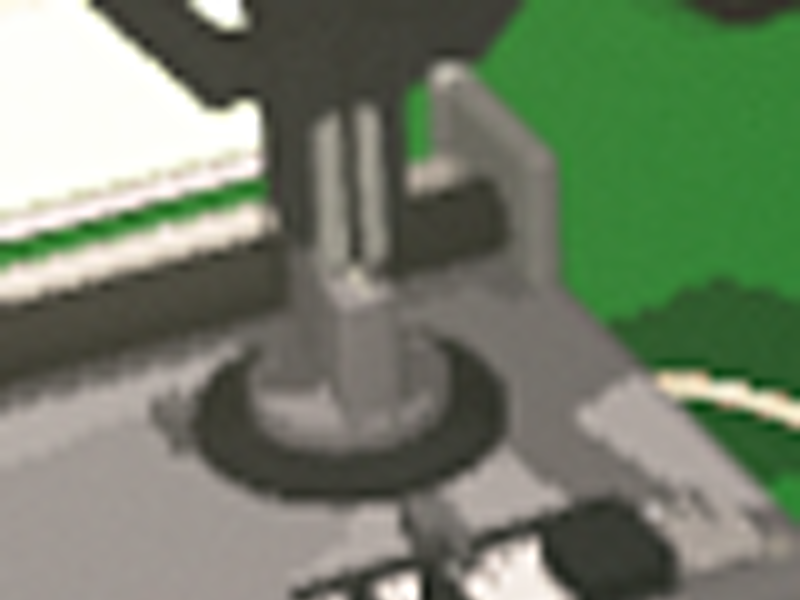

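The close-up shows the shut fingers standing on or just above the bar top, so they are too high. I'll open, go 12 mm lower and close again.

Request:
servo_tool:
  series:
    - [0,0,0,0,0,0,0.5]
    - [0,0,0,0,0,0,0.5]
    - [0,0,0,0,0,0,0.5]
    - [0,0,-0.04,0,0,0,0.5]
    - [0,0,-0.08,0,0,0,0.5]
    - [0,0,-0.08,0,0,0,0.5]

```text
time: 5.65
tool_pos: [0.5699, 0.0555, 0.0529]
tcp_rot: [-0.143, -3.135, 0.001]
wrist_force: [0.5, 0.8, 0.4]
width: 0.501
grip_force: 0.0
```

Request:
servo_tool:
  series:
    - [0,0,0,0,0,0,0.7]
    - [0,0,0,0,0,0,0.8]
    - [0,0,0,0,0,0,0.9]
    - [0,0,0,0,0,0,1]
    - [0,0,0,0,0,0,1]
  newtons: 25

```text
time: 6.15
tool_pos: [0.5714, 0.0554, 0.0547]
tcp_rot: [0.143, 3.138, -0.001]
wrist_force: [-0.9, -2.1, -0.3]
width: 0.154
grip_force: 29.1
```

Request:
servo_tool:
  series:
    - [0,0,0,0,0,-0.04,1]
    - [0,0,0,0,0,-0.08,1]
    - [0,0,0,0,0,-0.12,1]
    - [0,0,0,0,0,-0.16,1]
    - [0,0,0,0,0,-0.2,1]
    - [0,0,0,0,0,-0.235,1]
    - [0,0,0,0,0,-0.247,1]
    - [0,0,0,0,0,-0.247,1]

```text
time: 6.95
tool_pos: [0.5717, 0.0559, 0.0547]
tcp_rot: [1.32, 2.85, 0.001]
wrist_force: [0.6, 1.1, -1.5]
width: 0.155
grip_force: 29.2
```

```bash
python3 - <<'E'
from h import *
im=bot.read_camera("scene")
cv2.imwrite("pics/c4.png",cv2.resize(im[235:295,215:295],(800,600),interpolation=cv2.INTER_CUBIC)[:,:,::-1])
for k in("pointer_tip","notch","plain_rider"): print(k,[(px(r["at"]).round(1),r["score"]) for r in bot.mark_of(k,"scene")])
s=bot.read_state();print(s["width"],s["wrist_force"],s["torque"],s["grip_force"])
E
```

```text
pointer_tip [(array([251.7, 284.9]), 0.42)]
notch [(array([257.2, 285.8]), 0.55)]
plain_rider [(array([272.3, 283.3]), 0.58)]
0.15081232582397272 [ 1.61481842  1.22925943 -0.42186473] [ 0.25568231 -0.27254343 -0.01570781] 29.179103672504425
```

View pics/c4.png

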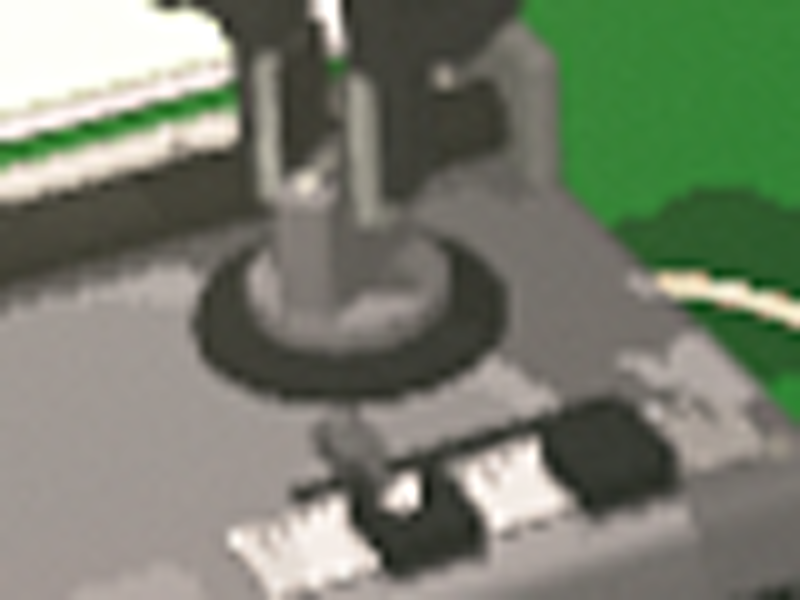

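The view shows the bar held between the pads and the pointer at (252,283). It seems to have gone slightly past the notch at (255,283), so I'll quantify that.

```bash
python3 - <<'E'
from h import *
P=dict(tip=[252.2,283.2],blade_back=[248.2,278.6],notchrider_back=[255.3,283.2],notch_white=[255.5,284],plain_back=[273.7,277],plain_fl=[274,285.5],tip0=[263.5,283.5])
for z in(.03,.052): print(z,{k:onz("scene",[v],z)[0][:2].round(4).tolist() for k,v in P.items()})
T=lambda v,z: onz("top",[v],z)[0][:2].round(4).tolist()
for z in(.03,.052):print("top",T([241,279],z),T([263.4,278.5],z),T([251,270],z), T([251,265],z))
im=bot.read_camera("top")
for k in("pointer_tip","notch","plain_rider"): print(k,[(px(r["at"]).round(1),r["score"]) for r in bot.mark_of(k,"top")])
E
```

```text
0.03 {'tip': [0.5371, 0.0654], 'blade_back': [0.5573, 0.0659], 'notchrider_back': [0.534, 0.0596], 'notch_white': [0.531, 0.0605], 'plain_back': [0.537, 0.015], 'plain_fl': [0.5074, 0.0285], 'tip0': [0.5247, 0.0448]}
0.052 {'tip': [0.5066, 0.0776], 'blade_back': [0.5262, 0.078], 'notchrider_back': [0.5036, 0.072], 'notch_white': [0.5008, 0.0728], 'plain_back': [0.5066, 0.0289], 'plain_fl': [0.478, 0.0419], 'tip0': [0.4947, 0.0577]}
top [0.4926, 0.0806] [0.4928, 0.0361] [0.5102, 0.0607] [0.5203, 0.0607]
top [0.4905, 0.0776] [0.4907, 0.034] [0.5078, 0.0581] [0.5176, 0.0581]
pointer_tip [(array([410.2, 250.3]), 0.37)]
notch []
plain_rider [(array([263.8, 275.8]), 0.55)]
```

Request:
servo_tool:
  series:
    - [0,0,0,0,0,0,0.6]
    - [0,0,0,0,0,0,0.6]
    - [0,0,0,0,0,0,0.6]
    - [0,0,0.3,0,0,0,0.6]
    - [0,0,0.6,0,0,0,0.6]
    - [0,0,1,0,0,0,0.5]
    - [0,0,1,0,0,0,0.4]

```text
time: 8.05
tool_pos: [0.5755, 0.0557, 0.2124]
tcp_rot: [1.315, 2.841, 0.008]
wrist_force: [0.9, -0.1, 0.4]
width: 0.598
grip_force: 0.0
```

Request:
servo_tool:
  series:
    - [-0.1,-1,0,0,0,0.19,0.3]
    - [-0.1,-1,0,0,0,0.19,0.3]
    - [-0.1,-1,0,0,0,0.19,0.3]
    - [-0.1,-1,0,0,0,0.19,0.3]

```text
time: 8.45
tool_pos: [0.5553, -0.0983, 0.2042]
tcp_rot: [-0.467, -3.106, 0.003]
wrist_force: [0.3, 0.3, -0.0]
width: 0.703
grip_force: 0.0
```

Request:
servo_tool:
  series:
    - [-0.1,-0.6,0,0,0,0.058,0.3]
    - [-0.1,-0.6,0,0,0,0.058,0.3]
    - [-0.1,-0.6,0,0,0,0.058,0.3]

```text
time: 8.75
tool_pos: [0.5399, -0.1892, 0.2041]
tcp_rot: [-0.194, -3.135, 0.004]
wrist_force: [0.4, 0.5, 0.3]
width: 0.702
grip_force: 0.0
```

```bash
python3 - <<'E'
from h import *
im=bot.read_camera("top")
a=cv2.resize(im[225:305,205:285],(400,400),interpolation=cv2.INTER_CUBIC)
b=cv2.resize(im[217:275,136:194],(400,400),interpolation=cv2.INTER_CUBIC)
cv2.imwrite("pics/c5.png",np.hstack([a,b])[:,:,::-1])
for k in("pointer_tip","notch","plain_rider","socket_mouth","stop_knob_grip"): print(k,[(px(r["at"]).round(1),r["score"]) for r in bot.mark_of(k,"top")])
print(bot.read_state()["time"],bot.read_state()["tool_pos"],bot.read_state()["q"].__repr__())
print([proj("top",p).round(1)[0].tolist() for p in([.553,.219,.083],[.543,-.256,.078],[.543,-.256,.042])])
E
```

```text
pointer_tip [(array([237.9, 274.5]), 0.48)]
notch [(array([235.9, 278.2]), 0.56)]
plain_rider [(array([406.5, 251.1]), 0.33)]
socket_mouth [(array([161.5, 245.5]), 0.72)]
stop_knob_grip [(array([250.3, 235.3]), 0.96)]
9.05 [ 0.54140815 -0.18309727  0.20437252] array([-3.69899536e-01,  7.05976174e-02,  1.83104812e+00,  3.33353131e-04,
        1.24040650e+00, -1.82292931e+00])
[[164.8, 246.1], [413.3, 247.3], [410.1, 250.0]]
```

View pics/c5.png

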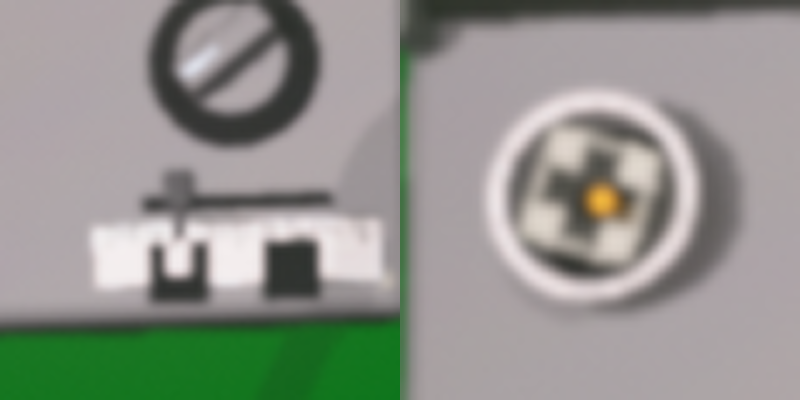

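Pointer tip (240.8,272) is in line with the notch (240.8,277), so step 1 holds. The bush centre is at about (163.8,245.6), with the cross turned about 13° clockwise. Next comes the key.

```bash
python3 - <<'E'
from h import *
o=lambda u,z: onz("top",[u],z)[0].round(4)
print("sock",o([163.8,245.6],.083),"plunger",o([165,246],.071),"mark",o([161.5,245.5],.083))
print("block",o([408.6,250.6],.036),"collar",o([410.2,248.8],.042),o([408.5,249],.042))
im=cv2.imread("pics/top0.png")
p=onz("top",[[345+255/5,232+5/5],[345+225/5,232+158/5],[345+385/5,232+185/5]],.036); d=p[0]-p[1];e=p[1]-p[2]
print(np.degrees(np.arctan2(d[1],d[0])),np.linalg.norm(d),np.degrees(np.arctan2(e[1],e[0])),np.linalg.norm(e))
# white block segmentation
w=(im.min(2)>150).astype(np.uint8); w[:225]=0;w[275:]=0;w[:,:380]=0;w[:,435:]=0
h=cv2.convexHull(np.argwhere(w)[:,::-1].astype(np.float32)); c,s,a=cv2.minAreaRect(h); print(c,s,a,o(c,.036))
g=cv2.cvtColor(im,cv2.COLOR_BGR2GRAY)[225:275,385:435]; k=((g<90)).astype(np.uint8)
n,l,st,ce=cv2.connectedComponentsWithStats(k); 
for i in range(1,n):
  if st[i,4]>100: print(st[i],ce[i]+[385,225])
E
```

```text
sock [0.554 0.221 0.083] plunger [0.5551 0.222  0.071 ] mark [0.5543 0.2254 0.083 ]
block [ 0.5427 -0.2539  0.036 ] collar [ 0.5454 -0.2562  0.042 ] [ 0.545  -0.2528  0.042 ]
-13.207215908418032 0.0631388067623912 79.28050124550887 0.06437259877166823
(408.0201416015625, 249.88592529296875) (32.09235763549805, 31.744783401489258) 10.007980346679688 [ 0.5442 -0.2528  0.036 ]
[   0    0   50   50 1281] [410.80171741 249.019516  ]
[ 14  14  20  21 321] [409.08722741 249.13395639]
```

Request:
servo_tool:
  series:
    - [0.02,-0.475,0,0,0,0,0.4]
    - [0.02,-0.475,0,0,0,0,0.4]
    - [0.02,-0.475,-0.3,0,0,0,0.4]
    - [0.02,-0.475,-0.6,0,0,0,0.4]
    - [0.02,-0.475,-0.85,0,0,0,0.4]
    - [0.02,-0.475,-0.95,0,0,0,0.4]
    - [0.02,-0.475,-0.95,0,0,0,0.4]

```text
time: 9.75
tool_pos: [0.5425, -0.2535, 0.0593]
tcp_rot: [-0.185, -3.131, -0.004]
wrist_force: [-0.1, 1.0, -0.8]
width: 0.604
grip_force: 0.0
```

Request:
servo_tool:
  series:
    - [0,0,-0.05,0,0,0,0.4]
    - [0,0,-0.08,0,0,0,0.4]
    - [0,0,-0.1,0,0,0,0.4]
    - [0,0,-0.1,0,0,0,0.4]

```text
time: 10.15
tool_pos: [0.5448, -0.2559, 0.0479]
tcp_rot: [0.187, 3.135, -0.001]
wrist_force: [0.2, 0.8, 0.8]
width: 0.601
grip_force: 0.0
```

```bash
python3 - <<'E'
from h import *
s=bot.read_state();print(s["time"],s["tool_pos"],s["wrist_force"],s["torque"],s["width"])
E
```

```text
10.15 [ 0.5448084  -0.25586938  0.04785455] [0.24719409 0.76225982 0.79566254] [ 0.0618665   0.025563   -0.00445967] 0.6005216472565741
```

Request:
servo_tool:
  series:
    - [0,0,0,0,0,0,0.6]
    - [0,0,-0.04,0,0,0,0.6]
    - [0,0,-0.08,0,0,0,0.6]
    - [0,0,-0.08,0,0,0,0.6]

```text
time: 10.55
tool_pos: [0.5432, -0.2551, 0.0337]
tcp_rot: [-0.187, -3.134, -0.002]
wrist_force: [-0.1, 0.1, 0.3]
width: 0.398
grip_force: 0.0
```

Request:
servo_tool:
  series:
    - [0,0,-0.03,0,0,0,0.6]
    - [0,0,-0.04,0,0,0,0.6]
    - [0,0,-0.04,0,0,0,0.6]

```text
time: 10.85
tool_pos: [0.544, -0.2555, 0.0286]
tcp_rot: [-0.187, -3.135, -0.001]
wrist_force: [-0.5, -0.2, -0.4]
width: 0.402
grip_force: 0.0
```

Request:
servo_tool:
  series:
    - [0,0,-0.025,0,0,0,0.6]
    - [0,0,-0.025,0,0,0,0.6]
    - [0,0,-0.025,0,0,0,0.75]
    - [0,0,-0.025,0,0,0,0.85]
    - [0,0,-0.025,0,0,0,1]
    - [0,0,-0.025,0,0,0,1]
    - [0,0,-0.025,0,0,0,1]
  newtons: 60

```text
time: 11.55
tool_pos: [0.5445, -0.2557, 0.0255]
tcp_rot: [0.187, 3.136, -0.0]
wrist_force: [0.4, 0.5, 0.5]
width: 0.222
grip_force: 59.5
```

```bash
python3 - <<'E'
from h import *
s=bot.read_state();print(s["time"],s["tool_pos"],s["tcp_rot"],s["wrist_force"],s["torque"],s["width"],s["grip_force"],s["q"])
E
```

```text
11.55 [ 0.54445527 -0.25567851  0.02545244] [ 1.87123643e-01  3.13571162e+00 -1.59324812e-04] [0.36745701 0.52415277 0.54374636] [-0.0622744  -0.00425925  0.01150539] 0.2216389883252945 59.540430307388306 [-4.80464272e-01  2.97941376e-01  1.92089874e+00  3.89838035e-05
  9.22434827e-01 -1.93207547e+00]
```

Request:
servo_tool:
  series:
    - [0,0,0.2,0,0,0,1]
    - [0,0,0.5,0,0,0,1]
    - [0,0,0.8,0,0,0,1]
    - [0,0,1,0,0,0,1]
    - [0,0,1,0,0,0,1]

```text
time: 12.05
tool_pos: [0.5479, -0.2575, 0.1818]
tcp_rot: [0.186, 3.126, -0.007]
wrist_force: [0.9, 0.1, -0.3]
width: 0.223
grip_force: 59.3
```

Request:
servo_tool:
  series:
    - [0,0.3,0,0,0,0,1]
    - [0,0.6,0,0,0,0,1]
    - [0,1,0,0,0,0,1]
    - [0,1,0,0,0,0,1]

```text
time: 12.45
tool_pos: [0.5426, -0.101, 0.1733]
tcp_rot: [-0.182, -3.133, -0.004]
wrist_force: [-0.4, -0.5, -0.3]
width: 0.221
grip_force: 59.5
```

Request:
servo_tool:
  series:
    - [0,0.3,0,0,0,0,1]
    - [0,0.6,0,0,0,0,1]
    - [0,1,0,0,0,0,1]
    - [0,1,0,0,0,0,1]

```text
time: 12.85
tool_pos: [0.5431, 0.0484, 0.1739]
tcp_rot: [-0.181, -3.134, -0.002]
wrist_force: [0.1, -0.4, -0.6]
width: 0.22
grip_force: 59.6
```

Request:
servo_tool:
  series:
    - [0.03,0.3,0,0,0,-0.037,1]
    - [0.06,0.6,0,0,0,-0.037,1]
    - [0.067,1,0,0,0,-0.037,1]
    - [0.067,1,0,0,0,-0.037,1]

```text
time: 13.25
tool_pos: [0.5539, 0.198, 0.1741]
tcp_rot: [-0.363, -3.119, -0.002]
wrist_force: [0.8, -0.7, -2.0]
width: 0.229
grip_force: 59.6
```

Request:
servo_tool:
  series:
    - [0,0.18,0,0,0,0,1]
    - [0,0.18,-0.15,0,0,0,1]
    - [0,0.18,-0.3,0,0,0,1]
    - [0,0.18,-0.3,0,0,0,1]
    - [0,0.18,-0.3,0,0,0,1]

```text
time: 13.75
tool_pos: [0.5537, 0.2201, 0.1292]
tcp_rot: [-0.37, -3.117, 0.003]
wrist_force: [0.8, -0.6, -1.1]
width: 0.22
grip_force: 59.6
```

```bash
python3 - <<'E'
from h import *
s=bot.read_state();print(s["time"],s["tool_pos"],s["tcp_rot"],s["wrist_force"],s["width"],s["grip_force"])
im=bot.read_camera("scene")
p=s["tool_pos"]; f=p-[0,0,.0155]
print("foot",proj("scene",[f,f+[0,0,.026],[.5545,.2215,.083]]).round(1))
for k in("key_foot","key_centre","socket_mouth"): print(k,[(px(r["at"]).round(1),round(r["score"],2)) for r in bot.mark_of(k,"scene")])
cv2.imwrite("pics/c6.png",cv2.resize(im[225:305,130:230],(750,600),interpolation=cv2.INTER_CUBIC)[:,:,::-1])
E
```

```text
13.75 [0.55371873 0.22012154 0.12920138] [-3.69681555e-01 -3.11740205e+00  2.52596968e-03] [ 0.81452212 -0.60801877 -1.12655965] 0.22000082068535806 59.58347797393799
foot [[173.6 264.4]
 [171.9 252.9]
 [174.6 277.5]]
key_foot [(array([174.9, 262.6]), 0.76), (array([358.3, 279.4]), 0.51), (array([319.6, 234. ]), 0.39)]
key_centre [(array([175.5, 249.4]), 0.67), (array([360.8, 266.9]), 0.42)]
socket_mouth [(array([176. , 276.1]), 0.66)]
```

View pics/c6.png

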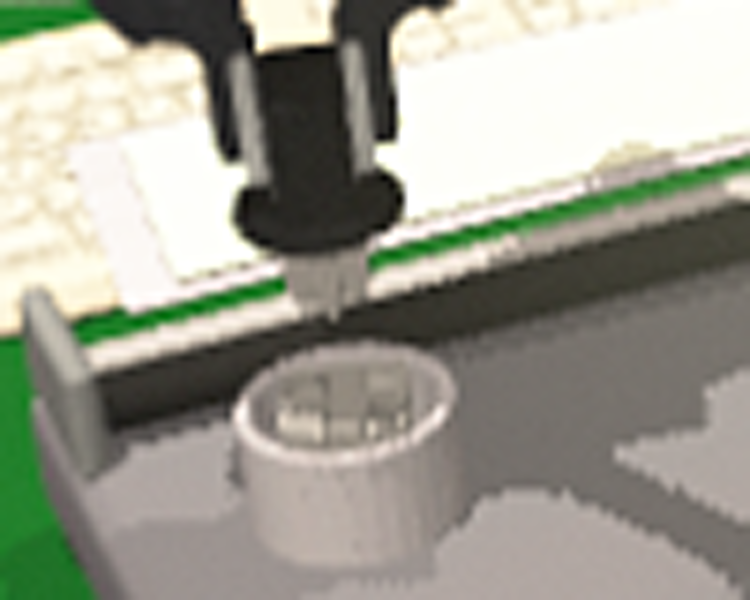

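The key hangs upright with its foot at (174.4,267), over the boss whose bush centre is at about (176,279). That is consistent with the plan, so I descend in small steps and watch the force.

Request:
servo_tool:
  series:
    - [0,0,-0.08,0,0,0,1]
    - [0,0,-0.15,0,0,0,1]
    - [0,0,-0.2,0,0,0,1]
    - [0,0,-0.2,0,0,0,1]

```text
time: 14.35
tool_pos: [0.5527, 0.2208, 0.0979]
tcp_rot: [-0.368, -3.116, 0.003]
wrist_force: [0.1, -0.7, -1.4]
width: 0.22
grip_force: 59.6
```

Request:
servo_tool:
  series:
    - [0,0,-0.02,0,0,0,1]
    - [0,0,-0.04,0,0,0,1]
    - [0,0,-0.04,0,0,0,1]

```text
time: 14.65
tool_pos: [0.5542, 0.2214, 0.094]
tcp_rot: [-0.369, -3.119, 0.0]
wrist_force: [-1.0, -0.4, -1.0]
width: 0.219
grip_force: 59.6
```

Request:
servo_tool:
  series:
    - [0,0,-0.02,0,0,0,1]
    - [0,0,-0.02,0,0,0,1]
    - [0,0,-0.02,0,0,0,1]

```text
time: 14.95
tool_pos: [0.5544, 0.2214, 0.0914]
tcp_rot: [0.369, 3.12, -0.0]
wrist_force: [0.2, 0.2, -1.8]
width: 0.221
grip_force: 59.6
```

Request:
servo_tool:
  series:
    - [0,0,-0.02,0,0,0,1]
    - [0,0,-0.03,0,0,0,1]
    - [0,0,-0.03,0,0,0,1]

```text
time: 15.25
tool_pos: [0.5543, 0.2214, 0.0866]
tcp_rot: [-0.369, -3.12, 0.0]
wrist_force: [0.4, -0.7, -1.1]
width: 0.221
grip_force: 59.8
```

Request:
servo_tool:
  series:
    - [0,0,-0.02,0,0,0,1]
    - [0,0,-0.03,0,0,0,1]
    - [0,0,-0.03,0,0,0,1]

```text
time: 15.55
tool_pos: [0.5546, 0.2214, 0.0827]
tcp_rot: [0.369, 3.12, 0.0]
wrist_force: [-1.3, -0.7, 4.3]
width: 0.223
grip_force: 60.2
```

Request:
servo_tool:
  series:
    - [0,0,-0.01,0,0,0,1]
    - [0,0,-0.02,0,0,0,1]
    - [0,0,-0.02,0,0,0,1]

```text
time: 15.85
tool_pos: [0.5546, 0.2215, 0.0796]
tcp_rot: [0.369, 3.119, 0.0]
wrist_force: [-1.4, -1.3, 5.6]
width: 0.225
grip_force: 60.4
```

Spring force matches the plunger law (0.4 N/mm, first touched near 0.086), so the key is in the cross. Pressing on.

Request:
servo_tool:
  series:
    - [0,0,-0.01,0,0,0,1]
    - [0,0,-0.02,0,0,0,1]
    - [0,0,-0.033,0,0,0,1]
    - [0,0,-0.033,0,0,0,1]

```text
time: 16.25
tool_pos: [0.5546, 0.2215, 0.0749]
tcp_rot: [0.369, 3.119, 0.0]
wrist_force: [-2.0, -1.4, 7.7]
width: 0.226
grip_force: 60.7
```

Request:
servo_tool:
  series:
    - [0,0,-0.01,0,0,0,1]
    - [0,0,-0.015,0,0,0,1]
    - [0,0,-0.02,0,0,0,1]
    - [0,0,-0.02,0,0,0,1]

```text
time: 16.65
tool_pos: [0.5547, 0.2215, 0.0724]
tcp_rot: [0.369, 3.119, 0.0]
wrist_force: [-2.6, -1.4, 8.4]
width: 0.222
grip_force: 61.0
```

Request:
servo_tool:
  series:
    - [0,0,-0.005,0,0,0,1]
    - [0,0,-0.01,0,0,0,1]
    - [0,0,-0.01,0,0,0,1]
    - [0,0,-0.01,0,0,0,1]

```text
time: 17.05
tool_pos: [0.5548, 0.2215, 0.0724]
tcp_rot: [0.369, 3.119, 0.0]
wrist_force: [-6.4, -1.5, 15.9]
width: 0.224
grip_force: 62.0
```

```bash
python3 - <<'E'
from h import *
a=bot.read_camera("scene")
cv2.imwrite("pics/c7.png",cv2.resize(a[225:305,140:300],(800,400),interpolation=cv2.INTER_CUBIC)[:,:,::-1])
s=bot.read_state();print(s["time"],s["tool_pos"],s["wrist_force"],s["torque"],s["grip_force"])
E
```

```text
17.1 [0.55475428 0.22146928 0.07238643] [-5.87368153 -2.07754579 15.7937559 ] [-0.45833509  1.17500877 -0.0371077 ] 62.03615069389343
```

View pics/c7.png

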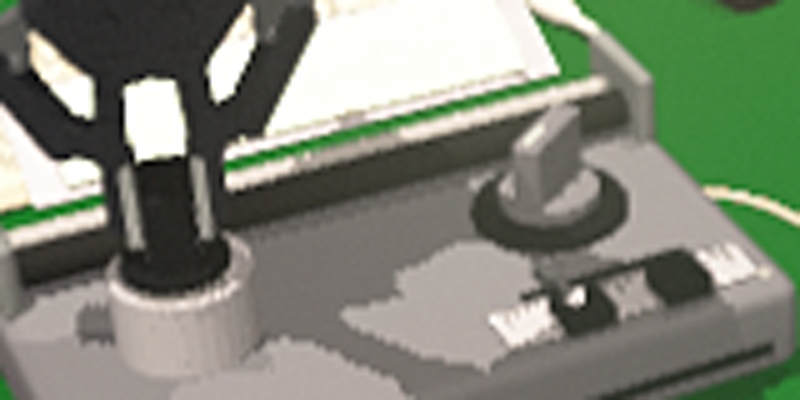

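The collar sits flush in the boss at about (174,278). The pointer is still at the notched rider, at about (253,281). Handing in.

```bash
python3 -c "
from workcell import bot
print(bot.finish_job())"
```

```text
the job is handed in; nothing more can be done
None
```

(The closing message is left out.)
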